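# Get the boxed-in bearing out and seat it

### The arm

A 6-joint arm with a two-finger parallel gripper is mounted at the origin on a cart in front of the work surface, level with it; the furniture and walls round the work are solid. World frame = base frame: x ahead of the robot, y to its left, z up, the work surface at z = 0. Lengths are in mm, angles in rad, forces in N, time in s.
With the tool pointing down it reaches from about 375 to 975 mm from the base axis. Payload 3.8 kg.
Tool frame: the origin (TCP) lies at the very end of the fingers, on their centre line; the grasp point (between the pads) lies arm.tcp_to_grasp behind it (arm.tcp_to_grasp is the distance from the TCP to the grasp point, in mm); z points along the fingers, y is the line along which they close (so a half turn about z gives the same grasp; the last joint's range is limited). The gripper opens to 88 mm and grips with 3 to 60 N. Pads are 18 mm wide; open, the fingers measure 123 mm over their backs; the gripper's body (75 mm by 187 mm) begins 45 mm behind the grasp point.
Start: joints at [-1.295, 0.264, 1.604, -0, 1.274, -0.037], TCP at [207.708, -642.242, 217.906] pointing down, gripper open.
Joint ranges: [-2.63, 2.63], [-0.94, 2.18], [0.31, 2.57], [-1.31, 4.45], [0, 2.66], [-2.55, 2.55]. Speed limits (rad/s): [2.57, 2.57, 3.14, 3.14, 3.14, 3.14].

### API

Orientations are given as a unit quaternion [w, x, y, z].
In Python, from workcell import arm gives the robot as it stands.
- The arm moves only by the shell command python3 -m jog 'ROWS' [OPENING] [FORCE]. ROWS is text: rows parted by semicolons, each of 4 numbers parted by spaces: the shift along the tool's x, y, z in m, then the turn about the tool's z in degrees. In form: tx ty tz twist; .... A call has 1 to 20 rows; each row shifts and turns the commanded pose from where the row before left it, along the tool's axes as they then stand; what a row does not reach is not made up. A row lasts 1/12 s, in which the tool goes at most 41.7 mm and 7.16 degrees, less where a joint would pass 70% of its speed; a pose out of reach is approached as far as the arm can. A call with a gripper value outside its range is refused whole. OPENING is the finger opening in m, from 0 to 0.0881, set as the call begins (- or left out, the last holds). The fingers move at their own pace and stop on an object; FORCE is the grip in N (left out, the last holds). Time passes only in rows, so rows that do not move let the fingers close. It gives the time, the measured TCP pose, the force, the opening and the grip force at its end, in the units of the state.
- arm.observe(): the state, without advancing time (a new reading comes with each control period).
- arm.camera(name): name is "scene" or "top" or "wrist"; returns a dict with "color" (480x640x3 uint8, red, green, blue), "fx", "fy", "cx", "cy" (pixels), "R" (3x3) and "t" (3): a world point X has camera coordinates R X + t. Camera axes: x right, y down, z forward; pixel columns grow to the right and rows downward; lengths in mm; the calibration is good to about 2 mm. A picture is of the moment at which its call begins. There is no depth.
- arm.hand_in(): hands the job in; it is judged then, once.
The state is a dict: "clock": time; "qpos": joint angles; "joint_velocities": joint speeds; "joint_torque": joint torques, N m; "ee_pos": TCP position; "ee_rot": TCP orientation; "contact_force": force on the tool from outside, world axes, zero at the start; "torque": the same for the moment, N m; "opening": opening from 0.0 (shut) to 1.0 (fully open); "gripper_force": force on a finger pad.
Only numpy, scipy, OpenCV 4.12 (cv2) and the standard library are available. Lean on these libraries where they do the work, as an engineer would, in place of code of your own. Each camera call takes 0.05 s, during which the arm holds its last target. There are 200 camera calls.

### The job

The ball bearing in the parts trough is boxed in by the tape measure and the bottle beside it: first stand both of these upright on the black rubber mat, then lay the bearing flat in the recess of the housing block that it fits, fully down. After that put the tape measure and the bottle back in the trough, upright, each where it stood, the tape measure lengthwise again. Leave the nut in the trough and the roll of tape on the bench alone.

Things in the scene. Friction and masses are not known exactly. Their poses are not given: they have to be found in the camera images.
- trough: fixed grey sheet-steel parts trough, inside 56 mm (its x) by 236 mm (its y), walls 2.5 mm thick, rim 21 mm and floor 3 mm above the bench. Origin: centre of its underside; y runs along it. At the start it holds, in a row along +y: nut, bottle, bearing, tape measure, about 8 mm apart. The bearing cannot be gripped across the trough; with its neighbours gone it can along y
- bearing: sealed ball bearing, bare steel, disc 47 mm across, 14 mm high, 0.12 kg, lying flat in the trough between bottle and tape measure. Origin: centre of its underside, z up. Grip it by its upper half, so that the fingertips stay clear of the housing when it sits 4 mm deep in the recess
- tape_measure: yellow tape measure standing upright on its narrow base in the trough: case 36 mm thick (its x), 74 mm long (its y, which lies along the trough, either way round), 64 mm high, 0.24 kg. Origin: centre of its underside, z up. Grip it across its x above the trough rim (40 mm or so above its underside)
- bottle: small red bottle with a white conical nozzle, standing upright in the trough: round body 29 mm across and 66 mm high, 92 mm high with the nozzle, 0.03 kg. Origin: centre of its underside, z up. Grip it by the body above the trough rim (about 48 mm above its underside)
- nut: large steel hexagon nut, 36 by 41 mm, 18 mm high, lying loose at the end of the trough next to the bottle; to be left alone. Origin: centre of its underside
- mat: black rubber mat fixed flat on the bench, the side area: 120 mm (its x) by 170 mm (its y), 3 mm thick. Origin: centre of its underside
- housing_wide: fixed square dark steel housing block, 100 by 100 mm, 20 mm high, with the wider of the two round, bright-bottomed recesses in the middle of its top: 57 mm across, 4 mm deep, its floor 16 mm above the bench; the bearing fits in this one. Origin: centre of its underside
- housing_narrow: the same block but with a narrow recess, 34 mm across, 4 mm deep, into which the bearing does not go. Fixed. Origin: centre of its underside
- tape_roll: roll of black insulating tape, 62 mm across, 19 mm high, lying loose on the bench; to be left alone. Origin: centre of its underside
Not all that is in view belongs to the job. Several things have the shape of the tape_measure; the one meant has the colours described above. Leave any yellow look-alike of the bearing alone.

How it is judged (in metres and radians):
On the way, in this order (a step that is already met when the one before it is completed fails the run):
1. the tape measure and the bottle both stand upright and released on the mat, their centres over it, while the bearing still lies in its place in the trough (within 20 mm) (x of tape_measure in the frame of mat between -0.06 and 0.06 m and y of tape_measure in the frame of mat between -0.085 and 0.085 m and z of each of tape_measure, bottle in the frame of mat below 0.01 m and angle between each of tape_measure, bottle's own z axis and vertical below 0.15 rad and contact force between the fingers and tape_measure below 0.2 N and linear speed of each of tape_measure, bottle below 0.03 m/s and x of bottle in the frame of mat between -0.06 and 0.06 m and y of bottle in the frame of mat between -0.085 and 0.085 m and contact force between the fingers and bottle below 0.2 N and distance of bearing from where it was at the start of the episode below 0.02 m), for 0.2 s.
2. the bearing lies flat and released, down in the wider recess, while tape measure and bottle are still on the mat (horizontal distance between bearing and housing_wide below 0.007 m and z of bearing in the frame of housing_wide between 0.013 and 0.0185 m and angle between bearing's own z axis and vertical below 0.1 rad and contact force between the fingers and bearing below 0.2 N and linear speed of each of bearing, tape_measure, bottle below 0.03 m/s and x of tape_measure in the frame of mat between -0.06 and 0.06 m and y of tape_measure in the frame of mat between -0.085 and 0.085 m and z of each of tape_measure, bottle in the frame of mat below 0.01 m and angle between each of tape_measure, bottle's own z axis and vertical below 0.15 rad and contact force between the fingers and tape_measure below 0.2 N and x of bottle in the frame of mat between -0.06 and 0.06 m and y of bottle in the frame of mat between -0.085 and 0.085 m and contact force between the fingers and bottle below 0.2 N), for 0.2 s.
At the end, for the whole second after the job is handed in: bearing flat and down in the wider recess (within 7 mm of the block's centre); tape measure and bottle upright in the trough, each within 15 mm of its start, the tape measure within 0.2 rad of the trough's direction, either way round; all released and at rest (horizontal distance between bearing and housing_wide below 0.007 m and z of bearing in the frame of housing_wide between 0.013 and 0.0185 m and angle between bearing's own z axis and vertical below 0.1 rad and contact force between the fingers and bearing below 0.2 N and linear speed of each of bearing, tape_measure, bottle, nut below 0.03 m/s and distance of each of tape_measure, bottle from where it was at the start of the episode below 0.015 m and angle between each of tape_measure, bottle's own z axis and vertical below 0.15 rad and angle between the y axis of tape_measure and the y axis of trough, either way round below 0.2 rad); the robot touches nothing.
It fails at once if the nut is moved by more than 15 mm (distance of nut from where it was at the start of the episode above 0.015 m).
It fails at once if the roll of tape is moved by more than 20 mm (distance of tape_roll from where it was at the start of the episode above 0.02 m).
It also fails if it takes over 122 s, if anything falls off the work surface, if the arm or the gripper's body presses on something with over 40 N, if the wrist force passes 120 N, or if a joint passes its speed limit or range.

## Working session

There is one attempt and no reset: what is moved stays moved. The work goes in short steps, Python scripts to look and compute and a shell command to move; the robot and the scene stay as the last step left them, time stands still between calls to the robot, and variables do not carry over. Pictures are saved under pics/ and viewed, at most 14 in all, crops included, and the job is handed in when it is done.

```bash
mkdir -p pics; ls; python3 - <<'E'
from workcell import arm
import cv2
s=arm.observe();print(s, arm.tcp_to_grasp)
for n in("scene","top","wrist"):
    c=arm.camera(n);cv2.imwrite(f"pics/{n}0.png",c["color"][:,:,::-1]);print(n,c["fx"],c["cx"],c["cy"],c["R"],c["t"])
E
```

```text
pics
{'clock': 0.0, 'qpos': array([-1.29490935e+00,  2.64708171e-01,  1.60535857e+00, -3.36416844e-05,
        1.27368012e+00, -3.69052180e-02]), 'joint_velocities': array([ 0.00086758, -0.00107136, -0.00041369, -0.00103107,  0.00112102,
       -0.00045815]), 'joint_torque': array([ 1.00849520e-04, -5.02111030e+01, -3.56871521e+01,  7.26829469e-02,
        2.92301533e-02, -1.67237658e-04]), 'ee_pos': array([ 207.48961815, -641.53629792,  216.62668137]), 'ee_rot': array([-1.06750968e-03,  9.87793695e-01,  1.55764102e-01, -1.44362244e-04]), 'contact_force': array([ 0.02583953, -0.89173162, -0.46724963]), 'torque': array([ 0.00722794, -0.03543093,  0.02237322]), 'gripper_force': 0.0, 'opening': 1.0011979779597893} 18.700000000000003
scene 442.30270245220834 315.80137395743174 240.82979164706077 [[ 0.51546244 -0.85673106 -0.01761739]
 [-0.55051475 -0.31532853 -0.77298216]
 [ 0.65668256  0.4081419  -0.6341831 ]] [-284.64276575  342.21702338  553.08378186]
top 600.5600425582148 318.9837924390955 235.0739461731727 [[ 0.02669992 -0.99951703 -0.01590009]
 [-0.99067689 -0.02433146 -0.13404207]
 [ 0.13359046  0.01933077 -0.99084808]] [-1.34671926e-01  5.62050849e+02  1.13804104e+03]
wrist 348.8204818479882 319.4760488608553 240.00156904469316 [[ 0.30696654 -0.95171395 -0.00347875]
 [-0.90276723 -0.29233254  0.31552022]
 [-0.30130195 -0.09371365 -0.94891248]] [-673.68650331  -43.07302038  391.6767329 ]
```

View pics/top0.png

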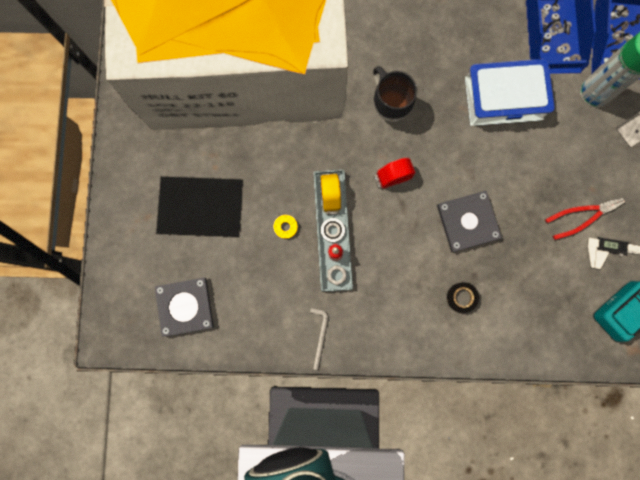

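View pics/scene0.png

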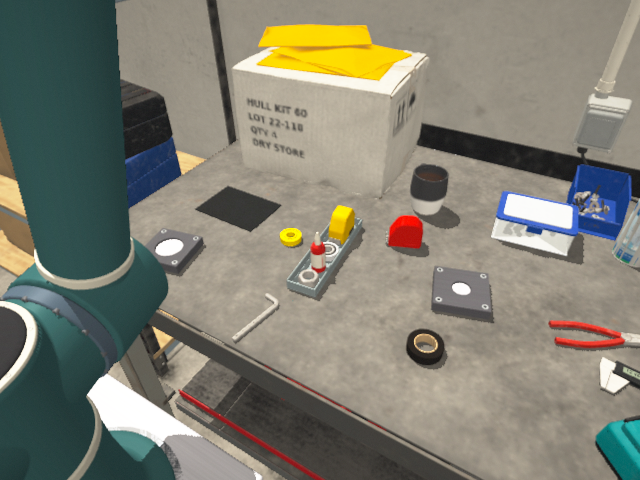

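The top view shows the trough at about x 317–355, y 170–291. In it are the yellow tape measure (331,193), bearing (333,230), red bottle (336,252) and nut (338,275). The mat is at (200,207), the wide housing at (184,307), the narrow housing at (469,221) and the tape roll at (463,298). The scene view agrees.

```bash
cat > h.py <<'E'
import numpy as np, cv2
from workcell import arm
def cast(c,uv,z):
    d=np.array([(uv[0]-c["cx"])/c["fx"],(uv[1]-c["cy"])/c["fy"],1.]);R=np.array(c["R"]);t=np.array(c["t"])
    o=-R.T@t;d=R.T@d
    return (o+d*(z-o[2])/d[2])[:3]
def proj(c,X):
    p=np.array(c["R"])@np.array(X,float)+c["t"];return np.array([c["fx"]*p[0]/p[2]+c["cx"],c["fy"]*p[1]/p[2]+c["cy"]])
def blobs(c,lo,hi,roi=None,amin=30):
    hsv=cv2.cvtColor(np.ascontiguousarray(c["color"]),cv2.COLOR_RGB2HSV)
    m=cv2.inRange(hsv,np.array(lo),np.array(hi))
    if roi:
        k=np.zeros_like(m);k[roi[1]:roi[3],roi[0]:roi[2]]=1;m*=k
    cs,_=cv2.findContours(m,cv2.RETR_EXTERNAL,cv2.CHAIN_APPROX_NONE)
    return sorted([q for q in cs if cv2.contourArea(q)>amin],key=cv2.contourArea,reverse=True)
def cen(q):
    m=cv2.moments(q);return m["m10"]/m["m00"],m["m01"]/m["m00"]
def rect(c,q,z):
    """min-area rectangle in world plane z: centre, sizes, angle (deg) of long side"""
    P=np.array([cast(c,p[0],z)[:2] for p in q],np.float32)
    b=cv2.boxPoints(cv2.minAreaRect(P));e=[b[1]-b[0],b[2]-b[1]]
    L=[np.linalg.norm(x) for x in e];l=e[int(np.argmax(L))]
    return b.mean(0).round(1),np.round(L,1),round(float(np.degrees(np.arctan2(l[1],l[0])))%180,1)
E
python3 - <<'E'
from h import *
c=arm.camera("top")
for n,lo,hi,roi,z in [("mat",(0,0,0),(180,255,45),(140,160,260,250),3),("wide",(0,0,200),(180,60,255),(160,285,210,330),16),
 ("wideblk",(0,0,40),(180,255,95),(140,270,225,345),20),("narrow",(0,0,200),(180,60,255),(450,200,490,240),16),("tape",(20,120,80),(35,255,255),(310,165,350,225),64),
 ("bottle",(0,150,60),(10,255,255),(320,235,355,265),66),("trough",(85,30,60),(110,255,255),(305,160,365,300),21)]:
    for q in blobs(c,lo,hi,roi)[:2]: print(n,np.round(cen(q),1),cv2.contourArea(q),cast(c,cen(q),z).round(1),rect(c,q,z))
cv2.imwrite("pics/crop.png",cv2.resize(c["color"][150:310,120:380,::-1],None,fx=3,fy=3,interpolation=cv2.INTER_CUBIC)[:600,:800])
E
```

```text
mat [199.5 206.3] 4391.5 [619.6 259.8   3. ] (array([620.2, 259.8], dtype=float32), array([115.7, 166.6], dtype=float32), 89.2)
wide [183.2 306.7] 603.0 [416.  278.3  16. ] (array([415.4, 278.7], dtype=float32), array([55.5, 54.8], dtype=float32), 91.5)
wideblk [204.5 312.5] 465.5 [405.8 234.8  20. ] (array([397.9, 239.1], dtype=float32), array([138.5,  77.5], dtype=float32), 149.2)
narrow [469.1 220.6] 183.5 [ 601.3 -283.7   16. ] (array([ 601., -284.], dtype=float32), array([30.2, 30.8], dtype=float32), 45.1)
tape [330.5 191.6] 648.5 [643.6  -6.2  64. ] (array([643.3,  -6.7], dtype=float32), array([38. , 74.1], dtype=float32), 7.7)
bottle [335.1 251.3] 140.5 [527.7 -17.8  66. ] (array([528.3, -18.5], dtype=float32), array([24.7, 26.8], dtype=float32), 1.4)
```

View pics/crop.png

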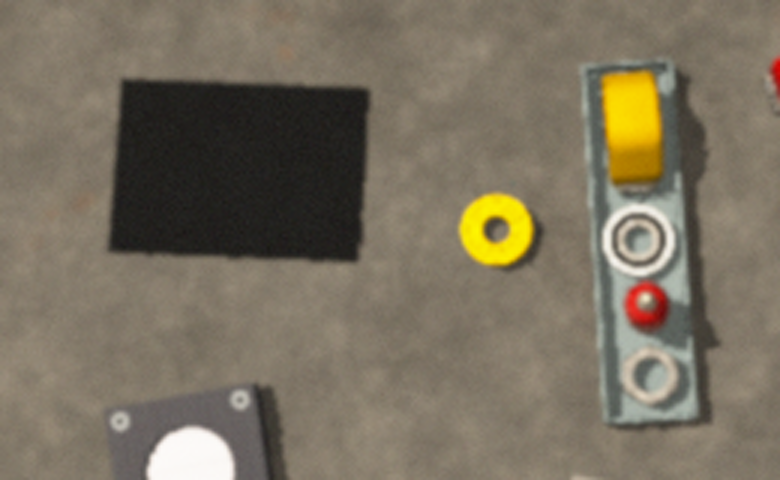

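The crop shows the trough rim corners at about (582,65), (672,62), (603,424) and (697,416). The bearing is at (639,241) and the nut at (651,376).

```bash
cat >> h.py <<'E'
def go(x,y,z,head=None):
    """print tool-frame shift (mm) at present heading, and twist (deg) afterwards"""
    s=arm.observe();w,a,b,d=s["ee_rot"];
    from scipy.spatial.transform import Rotation as Ro
    R=Ro.from_quat([a,b,d,w]).as_matrix();h=np.degrees(np.arctan2(R[1,0],R[0,0]))
    e=R.T@(np.array([x,y,z])-s["ee_pos"])
    tw=0 if head is None else (h-head+90)%180-90
    print("t",round(s["clock"],2),"ee",s["ee_pos"].round(1),"head",h.round(2),"shift",e.round(1),"twist",round(tw,1),"q6",s["qpos"][5].round(2),"open",round(s["opening"]*88.1,1),"F",s["contact_force"].round(1),"grip",s["gripper_force"])
E
python3 - <<'E'
from h import *
c=arm.camera("top")
P=[cast(c,(120+u/3,150+v/3),21)[:2] for u,v in [(582,65),(672,62),(603,424),(697,416)]]
P=np.array(P);print(P.round(1),P.mean(0),np.degrees(np.arctan2(*(P[0]+P[1]-P[2]-P[3])[::-1])))
print("bearing",cast(c,(333,230.3),17),"nut",cast(c,(337,275.3),21))
go(*cast(c,(330.5,191.6),60)[:2],130,4)
E
```

```text
[[692.8  28.1]
 [696.2 -32.3]
 [452.9   7.7]
 [459.7 -53.6]] [575.42632171 -12.53345541] 5.008115983520668
bearing [574.97042994 -13.01348834  17.        ] nut [485.17336246 -22.97252194  21.        ]
t 0.25 ee [ 207.6 -641.9  217.3] head 17.92 shift [ 611.3 -470.3   87.8] twist 13.9 q6 -0.04 open 87.9 F [ 0.5  0.6 -0.1] grip 0.0
```

```bash
R='.0305 -.0235 0 0'; python3 -m jog '.03 -.023 0 0; .03 -.023 0 0; .03 -.023 0 0; .03 -.023 0 0; .03 -.023 0 0; .03 -.023 0 0; .03 -.023 0 0; .03 -.023 0 0; .03 -.023 0 0; .03 -.023 0 0; .03 -.023 0 0; .03 -.023 0 0; .03 -.023 0 0; .03 -.023 0 0; .03 -.023 0 0; .03 -.023 0 0; .03 -.023 0 0; .03 -.023 0 0; .03 -.023 0 0; .03 -.023 0 0' 0.088
python3 -m jog '0 0 0 6.5; 0 0 0 6.5; 0 0 0 0; 0 0 0 0; 0 0 0 0'
python3 - <<'E'
from h import *
go(641,-6.8,27,5)
c=arm.camera("wrist");cv2.imwrite("pics/w1.png",c["color"][:,:,::-1])
for X in [(641,-6.8,67),(575,-13,17),(527.7,-17.8,69)]: print(proj(c,X))
E
```

```text
clock: 1.92
ee_pos: [637.8, -18.1, 217.9]
ee_rot: [0.0, 0.988, 0.156, 0.0]
contact_force: [0.9, -0.6, 0.7]
opening: 0.995
gripper_force: 0.0
clock: 2.33
ee_pos: [636.8, -20.2, 217.8]
ee_rot: [-0.0, 0.999, 0.044, -0.0]
contact_force: [-0.7, -0.5, 0.3]
opening: 0.995
gripper_force: 0.0
t 2.33 ee [636.8 -20.2 217.8] head 5.05 shift [  5.4 -13.  190.8] twist 0.1 q6 1.41 open 87.6 F [-0.7 -0.5  0.3] grip 0.0
[305.62459795 210.82381615]
[308.46790258 257.63667929]
[307.97055961 319.08685183]
```

View pics/w1.png

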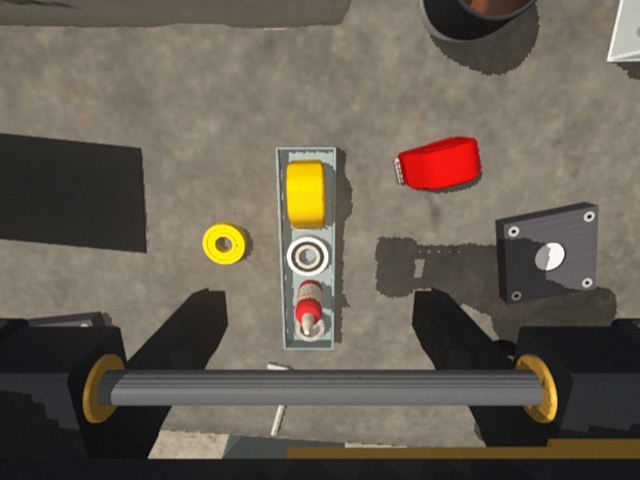

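The wrist view shows the tape measure at (306,194), in line with my estimate. The bearing is at (308,257) and the bottle's red shoulder is near (309,310), also as predicted. The fingers straddle the trough direction correctly.

```bash
python3 -m jog '.006 -.013 .02 0; 0 0 .03 0; 0 0 .03 0; 0 0 .03 0; 0 0 .025 0; 0 0 .02 0; 0 0 .015 0; 0 0 .01 0; 0 0 .01 0; 0 0 0 0; 0 0 0 0; 0 0 0 0' 
python3 - <<'E'
from h import *
go(642,-6.8,27,5)
E
```

```text
clock: 3.38
ee_pos: [643.0, -6.6, 29.2]
ee_rot: [0.0, 0.999, 0.043, 0.001]
contact_force: [0.1, 0.3, 0.7]
opening: 0.995
gripper_force: 0.0
t 3.38 ee [643.   -6.6  29.2] head 4.93 shift [-1.   0.1  2.2] twist -0.1 q6 1.44 open 87.6 F [0.1 0.3 0.7] grip 0.0
```

Close and lift.

```bash
python3 -m jog '0 0 .002 0; 0 0 0 0; 0 0 0 0; 0 0 0 0; 0 0 0 0; 0 0 0 0; 0 0 0 0; 0 0 0 0; 0 0 0 0; 0 0 0 0; 0 0 0 0; 0 0 0 0' 0.02 25
python3 - <<'E'
from h import *
go(642,-6.8,27,5)
E
python3 -m jog '0 0 -.005 0; 0 0 -.01 0; 0 0 -.015 0; 0 0 -.02 0; 0 0 -.02 0; 0 0 -.02 0; 0 0 -.02 0; 0 0 -.01 0; 0 0 0 0'
python3 - <<'E'
from h import *
go(622,298,147,5)
E
```

```text
clock: 4.38
ee_pos: [641.9, -6.5, 25.9]
ee_rot: [-0.0, 0.999, 0.043, -0.0]
contact_force: [-0.4, 1.0, 0.9]
opening: 0.402
gripper_force: 24.8
t 4.38 ee [641.9  -6.5  25.9] head 4.92 shift [ 0.1  0.3 -1.1] twist -0.1 q6 1.44 open 35.5 F [-0.4  1.   0.9] grip 24.833577481331304
clock: 5.13
ee_pos: [644.3, -6.5, 149.9]
ee_rot: [0.0, 0.999, 0.043, 0.003]
contact_force: [0.9, -0.4, -1.7]
opening: 0.409
gripper_force: 24.8
t 5.13 ee [644.3  -6.5 149.9] head 4.93 shift [   4.  -305.3    2.7] twist -0.1 q6 1.44 open 36.0 F [ 0.9 -0.4 -1.7] grip 24.843998240539804
```

```bash
python3 -m jog '0 -.01 0 0; 0 -.02 0 0; 0 -.03 0 0; 0 -.03 0 0; 0 -.03 0 0; 0 -.03 0 0; 0 -.03 0 0; 0 -.03 0 0; 0 -.03 0 0; 0 -.03 0 0; 0 -.02 0 0; .004 -.015 0 0; 0 0 0 0; 0 0 0 0; 0 0 0 0'
python3 - <<'E'
from h import *
go(622,298,28,5)
E
```

```text
clock: 6.38
ee_pos: [619.3, 296.8, 144.7]
ee_rot: [0.001, 0.999, 0.043, -0.001]
contact_force: [0.3, -0.1, -2.7]
opening: 0.41
gripper_force: 24.8
t 6.38 ee [619.3 296.8 144.7] head 4.91 shift [  3.   -1.1 116.7] twist -0.1 q6 1.9 open 36.1 F [ 0.3 -0.1 -2.7] grip 24.844313983339816
```

```bash
python3 -m jog '0 0 .02 0; 0 0 .02 0; 0 0 .02 0; 0 0 .02 0; 0 0 .015 0; 0 0 .01 0; 0 0 .005 0; 0 0 .003 0; 0 0 0 0; 0 0 0 0'
python3 - <<'E'
from h import *
go(622,298,27,5)
E
```

```text
clock: 7.22
ee_pos: [620.6, 298.0, 34.0]
ee_rot: [-0.0, 0.999, 0.043, 0.001]
contact_force: [-0.3, 0.2, -2.0]
opening: 0.409
gripper_force: 24.8
t 7.22 ee [620.6 298.   34. ] head 4.92 shift [1.4 0.1 7. ] twist -0.1 q6 1.9 open 36.0 F [-0.3  0.2 -2. ] grip 24.84437071485445
```

```bash
python3 -m jog '0 0 .002 0; 0 0 .002 0; 0 0 .002 0; 0 0 0 0; 0 0 0 0'; python3 -m jog '0 0 .001 0; 0 0 0 0; 0 0 0 0'
```

```text
clock: 7.63
ee_pos: [619.5, 297.8, 26.8]
ee_rot: [0.0, 0.999, 0.043, -0.0]
contact_force: [0.1, -0.7, -3.0]
opening: 0.408
gripper_force: 24.8
clock: 7.88
ee_pos: [619.8, 297.8, 26.0]
ee_rot: [-0.0, 0.999, 0.043, 0.0]
contact_force: [0.5, -0.3, -1.5]
opening: 0.401
gripper_force: 24.8
```

```bash
python3 -m jog '0 0 0 0; 0 0 0 0; 0 0 0 0; 0 0 0 0; 0 0 0 0' 0.06; python3 -m jog '0 0 -.01 0; 0 0 -.02 0; 0 0 -.03 0; 0 0 -.03 0; 0 0 -.03 0; 0 0 -.01 0; 0 0 0 0; 0 0 0 0'
python3 - <<'E'
from h import *
go(528,-17.3,150,5)
c=arm.camera("top")
for q in blobs(c,(20,120,80),(35,255,255),(140,150,350,260)): print("y",cen(q),cast(c,cen(q),60).round(1),rect(c,q,60))
for q in blobs(c,(0,150,60),(10,255,255),(320,235,355,265)): print("r",cen(q),cast(c,cen(q),66).round(1))
E
```

```text
clock: 8.3
ee_pos: [620.0, 297.9, 26.3]
ee_rot: [-0.0, 0.999, 0.043, 0.0]
contact_force: [-0.6, 0.8, -0.8]
opening: 0.677
gripper_force: 0.0
clock: 8.97
ee_pos: [619.9, 297.8, 156.2]
ee_rot: [-0.0, 0.999, 0.043, 0.001]
contact_force: [0.4, -0.1, -1.7]
opening: 0.681
gripper_force: 0.0
t 8.97 ee [619.9 297.8 156.2] head 4.92 shift [-118.6  306.1    6. ] twist -0.1 q6 1.9 open 60.0 F [ 0.4 -0.1 -1.7] grip 0.0
y (177.26069651741292, 205.89054726368158) [609.3 290.4  60. ] (array([611.3, 292.1], dtype=float32), array([48.8, 52.3], dtype=float32), 3.2)
y (285.2751773049645, 226.35035460992907) [574.2  79.2  60. ] (array([575. ,  78.8], dtype=float32), array([48.3, 46.8], dtype=float32), 91.4)
r (335.17249417249417, 251.16550116550115) [527.9 -17.9  66. ]
```

```bash
python3 -m jog '-.005 .012 0 0; -.01 .024 0 0; -.012 .03 0 0; -.012 .03 0 0; -.012 .03 0 0; -.012 .03 0 0; -.012 .03 0 0; -.012 .03 0 0; -.012 .03 0 0; -.01 .03 0 0; -.007 .02 0 0; -.003 .01 0 0; 0 0 0 0; 0 0 0 0'
python3 - <<'E'
from h import *
go(528,-17.3,36,5)
E
```

```text
clock: 10.18
ee_pos: [526.5, -17.4, 154.7]
ee_rot: [-0.0, 0.999, 0.042, -0.001]
contact_force: [0.3, -0.2, 0.6]
opening: 0.684
gripper_force: 0.0
t 10.18 ee [526.5 -17.4 154.7] head 4.83 shift [1.700e+00 1.000e-01 1.187e+02] twist -0.2 q6 1.41 open 60.2 F [ 0.3 -0.2  0.6] grip 0.0
```

```bash
python3 -m jog '.001 0 .02 0; 0 0 .02 0; 0 0 .02 0; 0 0 .02 0; 0 0 .015 0; 0 0 .01 0; 0 0 .01 0; 0 0 .003 0; 0 0 0 0; 0 0 0 0'
python3 - <<'E'
from h import *
go(528,-17.3,36,5)
E
python3 -m jog '0 0 0 0; 0 0 0 0; 0 0 0 0; 0 0 0 0; 0 0 0 0; 0 0 0 0; 0 0 0 0; 0 0 0 0; 0 0 0 0; 0 0 0 0' 0.015 8
```

```text
clock: 11.02
ee_pos: [529.0, -17.0, 38.4]
ee_rot: [0.0, 0.999, 0.043, 0.0]
contact_force: [0.3, -0.2, 1.2]
opening: 0.681
gripper_force: 0.0
t 11.02 ee [529.  -17.   38.4] head 4.94 shift [-1.1  0.2  2.4] twist -0.1 q6 1.41 open 60.0 F [ 0.3 -0.2  1.2] grip 0.0
clock: 11.85
ee_pos: [528.6, -17.3, 38.1]
ee_rot: [0.0, 0.999, 0.043, 0.0]
contact_force: [0.8, 0.4, 2.0]
opening: 0.296
gripper_force: 7.8
```

```bash
python3 -m jog '0 0 -.004 0; 0 0 -.008 0; 0 0 -.012 0; 0 0 -.02 0; 0 0 -.02 0; 0 0 -.02 0; 0 0 -.02 0; 0 0 -.01 0; 0 0 0 0; 0 0 0 0'
python3 - <<'E'
from h import *
go(620,222,150,5)
c=arm.camera("wrist");cv2.imwrite("pics/w2.png",c["color"][:,:,::-1])
E
```

```text
clock: 12.68
ee_pos: [528.9, -17.3, 152.8]
ee_rot: [0.0, 0.999, 0.043, 0.001]
contact_force: [-0.4, -0.5, -1.0]
opening: 0.293
gripper_force: 7.6
t 12.68 ee [528.9 -17.3 152.8] head 4.92 shift [ 111.3 -230.6    2.9] twist -0.1 q6 1.41 open 25.8 F [-0.4 -0.5 -1. ] grip 7.615473892365117
```

View pics/w2.png

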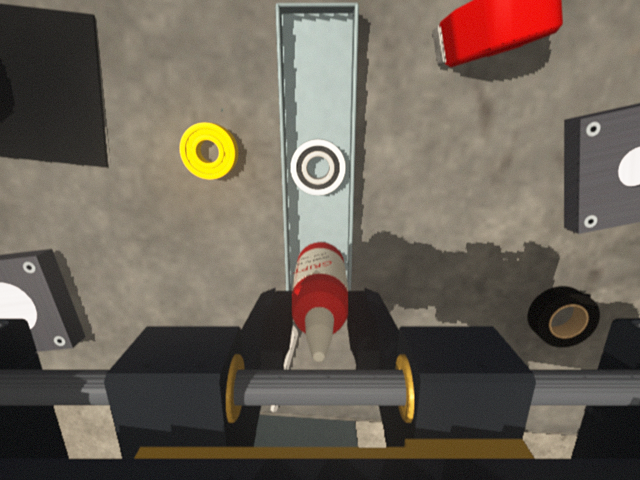

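The bottle is held upright between the fingers, its shoulder at about (320,310). The bearing at (319,167) is still in its place.

```bash
python3 -m jog '.004 -.01 0 0; .008 -.016 0 0; .011 -.023 0 0; .012 -.025 0 0; .012 -.025 0 0; .012 -.025 0 0; .012 -.025 0 0; .012 -.025 0 0; .012 -.025 0 0; .01 -.02 0 0; .005 -.01 0 0; .001 -.005 0 0; 0 0 0 0; 0 0 0 0; 0 0 0 0'
python3 - <<'E'
from h import *
go(620,218,39,5)
E
```

```text
clock: 13.98
ee_pos: [618.3, 224.3, 151.5]
ee_rot: [0.0, 0.999, 0.043, -0.001]
contact_force: [-0.4, -0.2, -0.5]
opening: 0.294
gripper_force: 7.4
t 13.98 ee [618.3 224.3 151.5] head 4.88 shift [  1.2   6.3 112.5] twist -0.1 q6 1.8 open 25.9 F [-0.4 -0.2 -0.5] grip 7.394454884488368
```

```bash
python3 -m jog '0 .005 .01 0; 0 0 .02 0; 0 0 .02 0; 0 0 .02 0; 0 0 .02 0; 0 0 .01 0; 0 0 .006 0; 0 0 .003 0; 0 0 0 0; 0 0 0 0'
python3 -m jog '0 0 .001 0; 0 0 .001 0; 0 0 0 0; 0 0 0 0'
```

```text
clock: 14.82
ee_pos: [620.3, 220.5, 44.0]
ee_rot: [-0.0, 0.999, 0.043, 0.001]
contact_force: [-0.1, 0.4, -0.5]
opening: 0.29
gripper_force: 7.4
clock: 15.15
ee_pos: [619.6, 220.6, 41.4]
ee_rot: [-0.0, 0.999, 0.043, 0.0]
contact_force: [-0.8, -0.5, 0.6]
opening: 0.293
gripper_force: 7.4
```

```bash
python3 -m jog '0 0 .001 0; 0 0 .001 0; 0 0 .001 0; 0 0 0 0; 0 0 0 0; 0 0 0 0'
```

```text
clock: 15.65
ee_pos: [619.6, 220.6, 38.1]
ee_rot: [-0.0, 0.999, 0.043, 0.0]
contact_force: [0.5, 1.0, 2.1]
opening: 0.296
gripper_force: 7.8
```

```bash
python3 -m jog '0 0 0 0; 0 0 0 0; 0 0 0 0; 0 0 0 0; 0 0 0 0' 0.05; python3 -m jog '0 0 -.01 0; 0 0 -.02 0; 0 0 -.03 0; 0 0 -.03 0; 0 0 -.03 0; 0 0 -.01 0; 0 0 0 0; 0 0 0 0'
python3 - <<'E'
from h import *
go(575,-13,150,95)
E
```

```text
clock: 16.07
ee_pos: [619.2, 220.4, 37.7]
ee_rot: [0.0, 0.999, 0.043, -0.0]
contact_force: [-0.2, 0.3, 1.2]
opening: 0.566
gripper_force: 0.0
clock: 16.73
ee_pos: [619.5, 220.5, 168.2]
ee_rot: [-0.0, 0.999, 0.043, 0.001]
contact_force: [0.2, 0.7, 0.2]
opening: 0.569
gripper_force: 0.0
t 16.73 ee [619.5 220.5 168.2] head 4.92 shift [-64.4 228.8  18.1] twist 89.9 q6 1.79 open 50.1 F [0.2 0.7 0.2] grip 0.0
```

```bash
python3 -m jog '-.003 .01 0 0; -.006 .02 0 0; -.008 .028 0 0; -.008 .028 0 0; -.008 .028 0 0; -.008 .028 0 0; -.008 .028 0 0; -.007 .025 0 0; -.006 .02 0 0; -.002 .01 0 0; 0 .004 0 0; 0 0 0 0' 0.068
python3 -m jog '0 0 0 -6.9; 0 0 0 -6.9; 0 0 0 -6.9; 0 0 0 -6.9; 0 0 0 -6.9; 0 0 0 -6.9; 0 0 0 -6.9; 0 0 0 -6.9; 0 0 0 -6.9; 0 0 0 -6.9; 0 0 0 -6.9; 0 0 0 -6.9; 0 0 0 -6.9; 0 0 0 0; 0 0 0 0; 0 0 0 0'
python3 - <<'E'
from h import *
go(575,-13,60,95)
c=arm.camera("wrist");cv2.imwrite("pics/w3.png",c["color"][:,:,::-1]);print(proj(c,(575,-13,17)))
c=arm.camera("top");cv2.imwrite("pics/t3.png",c["color"][:,:,::-1])
for q in blobs(c,(20,120,80),(35,255,255),(140,150,350,260)): print("y",cen(q),cast(c,cen(q),60).round(1),rect(c,q,60))
for q in blobs(c,(0,150,60),(10,255,255),(150,150,255,265)): print("r",cen(q),cast(c,cen(q),66).round(1))
E
```

```text
clock: 17.73
ee_pos: [574.4, -13.9, 166.4]
ee_rot: [-0.0, 0.999, 0.042, -0.001]
contact_force: [0.0, 1.1, 0.9]
opening: 0.773
gripper_force: 0.0
clock: 19.07
ee_pos: [575.3, -12.4, 167.6]
ee_rot: [-0.0, 0.679, 0.734, -0.0]
contact_force: [0.4, -1.1, 0.4]
opening: 0.77
gripper_force: 0.0
t 19.07 ee [575.3 -12.4 167.6] head 94.51 shift [ -0.6  -0.3 107.6] twist -0.5 q6 -0.14 open 67.8 F [ 0.4 -1.1  0.4] grip 0.0
[319.36609647 217.24342004]
y (176.38740418479387, 199.31054485187485) [622.2 292.8  60. ] (array([622. , 293.6], dtype=float32), array([48.4, 75.5], dtype=float32), 9.4)
y (294.53435114503816, 227.59033078880407) [572.3  61.3  60. ] (array([572.3,  60.7], dtype=float32), array([29.9, 11.7], dtype=float32), 173.8)
r (214.14550264550263, 201.77380952380952) [618.  217.8  66. ]
```

View pics/w3.png

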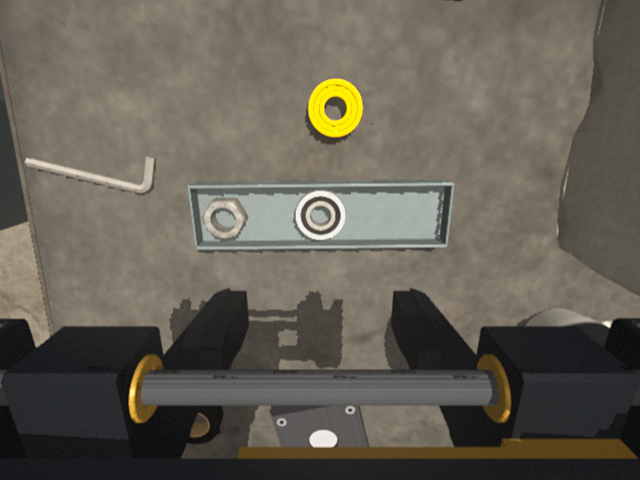

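The bearing is at (320,215), within 2 px of the prediction. The nut at (225,218) is clear of the fingers. Tape measure and bottle are on the mat, at about (622,293) and (618,218) mm.

```bash
python3 -m jog '0 0 .02 -.4; 0 0 .03 0; 0 0 .03 0; 0 0 .03 0; 0 0 .02 0; 0 0 .01 0; 0 0 .006 0; 0 0 .002 0; 0 0 0 0; 0 0 0 0'
python3 - <<'E'
from h import *
go(575,-12.5,11,95)
E
```

```text
clock: 20.0
ee_pos: [576.7, -13.3, 21.4]
ee_rot: [0.001, 0.676, 0.737, 0.001]
contact_force: [-0.2, 0.2, -1.0]
opening: 0.769
gripper_force: 0.0
t 20.0 ee [576.7 -13.3  21.4] head 95.0 shift [ 0.9 -1.6 10.4] twist 0.0 q6 -0.15 open 67.8 F [-0.2  0.2 -1. ] grip 0.0
```

```bash
python3 -m jog '.001 -.001 .003 0; 0 0 .003 0; 0 0 .003 0; 0 0 0 0; 0 0 0 0'
python3 -m jog '0 0 0 0; 0 0 0 0; 0 0 0 0; 0 0 0 0; 0 0 0 0; 0 0 0 0; 0 0 0 0; 0 0 0 0' 0.035 25
python3 - <<'E'
from h import *
go(575,-12.5,11,95)
E
```

```text
clock: 20.42
ee_pos: [573.9, -12.3, 10.7]
ee_rot: [-0.0, 0.675, 0.737, -0.0]
contact_force: [-0.5, 1.2, -0.3]
opening: 0.771
gripper_force: 0.0
clock: 21.08
ee_pos: [574.2, -12.3, 10.9]
ee_rot: [-0.0, 0.675, 0.737, 0.0]
contact_force: [-0.2, -0.3, -0.2]
opening: 0.395
gripper_force: 0.0
t 21.08 ee [574.2 -12.3  10.9] head 95.02 shift [-0.3  0.8 -0.1] twist 0.0 q6 -0.15 open 34.8 F [-0.2 -0.3 -0.2] grip 0.0
```

```bash
python3 - <<'E'
from h import *
c=arm.camera("wrist");cv2.imwrite("pics/w4.png",c["color"][:,:,::-1])
E
```

```text
(no output)
```

View pics/w4.png

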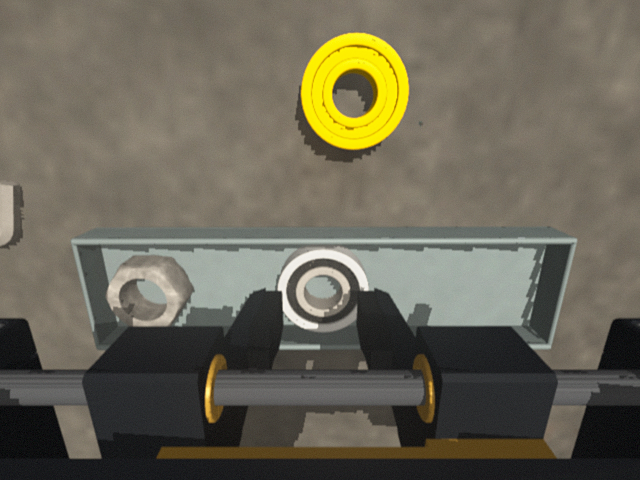

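```bash
python3 - <<'E'
from h import *
c=arm.camera("wrist")
for uv,z in [((322,288),17),((150,290),21),((75,241),21),((575,240),21),((105,348),21),((553,346),21)]: print(uv,cast(c,uv,z).round(1))
for X in [(574.2,-12.3,11),(575,-12.5,17)]: print(proj(c,X))
go(575,-12.5,11,95)
E
```

```text
(322, 288) [575.  -9.  17.]
(150, 290) [490.1 -15.5  21. ]
(75, 241) [456.5   7.2  21. ]
(575, 240) [691.4  28.2  21. ]
(105, 348) [464.3 -51.6  21. ]
(553, 346) [698.4 -30.   21. ]
[319.82768804 288.49332476]
[321.36938782 294.22588695]
t 21.18 ee [574.1 -12.3  10.9] head 95.02 shift [-0.3  0.8 -0.1] twist 0.0 q6 -0.15 open 35.3 F [ 0.  -0.7 -0.6] grip 0.0
```

```bash
python3 - <<'E'
from h import *
im=cv2.imread("pics/w4.png");cv2.imwrite("pics/w4z.png",cv2.resize(im[220:360,230:420],None,fx=4,fy=4,interpolation=cv2.INTER_CUBIC))
c=arm.camera("wrist")
h=np.radians(95.);tx=np.array([np.cos(h),np.sin(h),0]);ty=np.array([np.sin(h),-np.cos(h),0]);p=np.array([574.1,-12.3,11])
for a in(-9,9):
  for b in(-35,-17.5,17.5,35): print(a,b,((proj(c,p+a*tx+b*ty)-[230,220])*4).round(0))
E
```

```text
-9 -35 [ 96. 335.]
-9 -17.5 [227. 335.]
-9 17.5 [490. 335.]
-9 35 [621. 335.]
9 -35 [ 88. 211.]
9 -17.5 [223. 211.]
9 17.5 [494. 211.]
9 35 [629. 211.]
```

View pics/w4z.png

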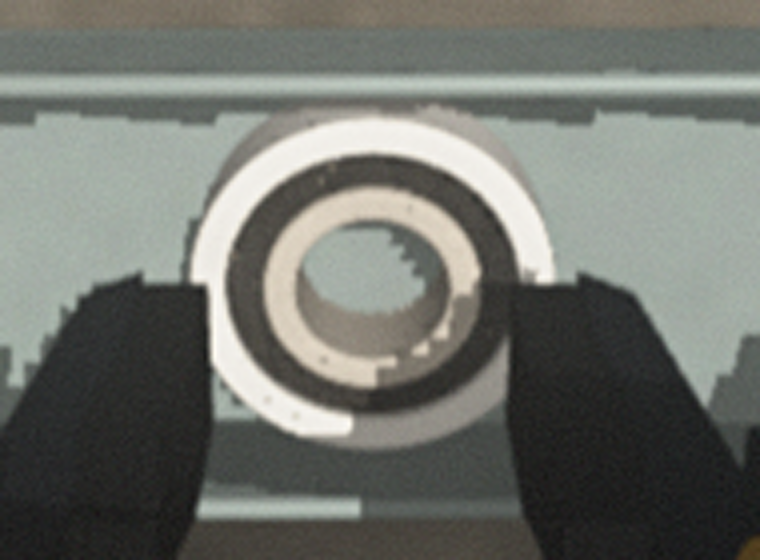

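The zoom shows the fingers at columns 205 and 515 of the crop, overlapping the bearing's outline with no grip. The tips appear to sit above the bearing, so I'll check their true height in the scene camera.

```bash
python3 - <<'E'
from h import *
w=arm.camera("wrist")
h=np.radians(95.);tx=np.array([np.cos(h),np.sin(h),0]);ty=np.array([np.sin(h),-np.cos(h),0]);p=np.array([574.1,-12.3,11])
for k in (0,10,20,30): print(k,[proj(w,p+a*tx+17.5*ty+[0,0,k]).round(0) for a in(0,9)])
c=arm.camera("scene");im=c["color"][:,:,::-1].copy()
u,v=proj(c,p);print(u,v)
x0,y0=int(u)-60,int(v)-60;z=cv2.resize(im[y0:y0+100,x0:x0+130],None,fx=6,fy=6,interpolation=cv2.INTER_CUBIC)
for b,k,col in[(17.5,0,(0,0,255)),(-17.5,0,(0,0,255)),(17.5,20,(0,255,0)),(-17.5,20,(0,255,0))]:
    q=(proj(c,p+b*ty+[0,0,k])-[x0,y0])*6;cv2.circle(z,(int(q[0]),int(q[1])),4,col,-1)
cv2.imwrite("pics/s4.png",z)
E
```

```text
0 [array([353., 288.]), array([353., 273.])]
10 [array([355., 297.]), array([355., 281.])]
20 [array([357., 307.]), array([357., 290.])]
30 [array([359., 319.]), array([360., 300.])]
326.22108188151014 251.2080786347333
```

View pics/s4.png

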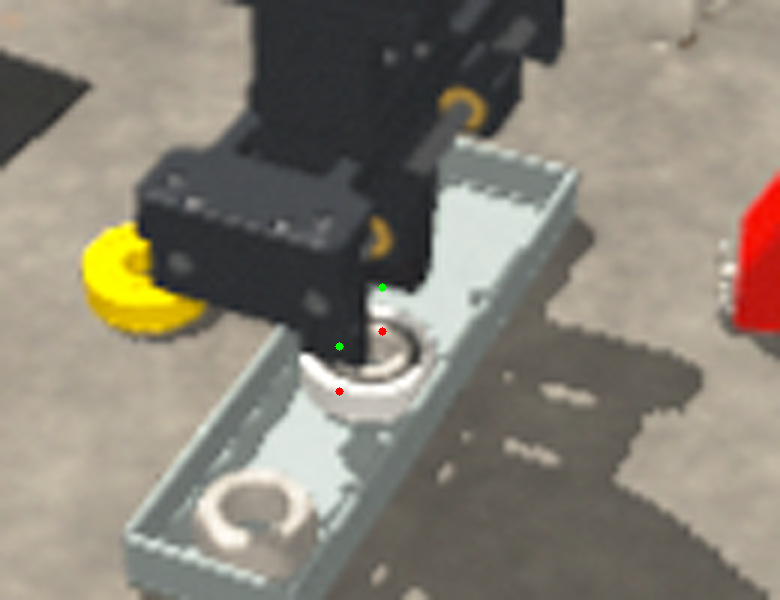

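The scene crop settles it. The real fingertips end about 20 mm above the reported TCP (green dots, k = 20). They hang above the bearing, which hasn't been touched. I'll reopen and go about 19 mm lower.

```bash
python3 -m jog '0 0 0 0; 0 0 0 0; 0 0 0 0; 0 0 0 0; 0 0 0 0; 0 0 0 0' 0.068
python3 -m jog '.001 0 .004 0; 0 0 .004 0; 0 0 .004 0; 0 0 .003 0; 0 0 0 0; 0 0 0 0; 0 0 0 0'
python3 -m jog '0 0 .002 0; 0 0 .002 0; 0 0 0 0; 0 0 0 0'
```

```text
clock: 21.83
ee_pos: [574.2, -12.3, 10.9]
ee_rot: [0.0, 0.675, 0.737, 0.0]
contact_force: [0.6, -0.4, 0.4]
opening: 0.77
gripper_force: 0.0
clock: 22.42
ee_pos: [574.1, -11.3, -4.2]
ee_rot: [-0.0, 0.675, 0.737, -0.0]
contact_force: [0.9, 0.9, 0.1]
opening: 0.776
gripper_force: 0.0
clock: 22.75
ee_pos: [573.9, -11.3, -8.2]
ee_rot: [-0.0, 0.675, 0.737, -0.0]
contact_force: [-0.4, -0.5, -0.5]
opening: 0.77
gripper_force: 0.0
```

```bash
python3 -m jog '0 0 0 0; 0 0 0 0; 0 0 0 0; 0 0 0 0; 0 0 0 0; 0 0 0 0; 0 0 0 0; 0 0 0 0' 0.035 25
```

```text
clock: 23.42
ee_pos: [574.2, -11.3, -8.0]
ee_rot: [0.0, 0.675, 0.737, 0.0]
contact_force: [0.1, 0.5, -0.6]
opening: 0.505
gripper_force: 25.0
```

```bash
python3 -m jog '0 0 -.002 0; 0 0 -.003 0; 0 0 -.005 0; 0 0 -.01 0; 0 0 -.01 0; 0 0 0 0; 0 0 0 0; 0 0 0 0'
python3 - <<'E'
from h import *
c=arm.camera("scene");im=c["color"][:,:,::-1];w=arm.camera("wrist")["color"][:,:,::-1]
a=cv2.resize(im[180:310,260:400],None,fx=3,fy=3,interpolation=cv2.INTER_CUBIC);b=cv2.resize(w[220:350,230:420],None,fx=2,fy=3)
cv2.imwrite("pics/s5.png",np.hstack([a,b]))
go(416,278.5,100,None)
E
```

```text
clock: 24.08
ee_pos: [574.3, -11.3, 22.4]
ee_rot: [0.0, 0.675, 0.737, 0.0]
contact_force: [-1.1, -0.4, -0.5]
opening: 0.503
gripper_force: 24.9
t 24.18 ee [573.7 -11.3  21.6] head 95.02 shift [ 302.5 -131.7  -78.3] twist 0 q6 -0.15 open 44.3 F [ 0.1 -0.1 -1.7] grip 24.93471184556256
```

View pics/s5.png

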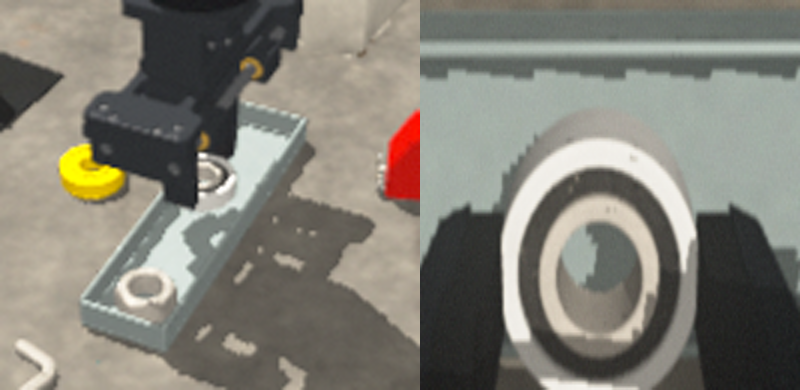

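The bearing is held level between the tips; its centre is at about (320,313) in the full wrist image.

```bash
python3 - <<'E'
from h import *
w=arm.camera("wrist")
print(cast(w,(320,313),47),arm.observe()["ee_pos"])
g=cv2.cvtColor(w["color"],cv2.COLOR_RGB2GRAY)[235:380,260:380]
m=((g<75)*255).astype(np.uint8);cs,_=cv2.findContours(m,cv2.RETR_LIST,cv2.CHAIN_APPROX_NONE)
for q in cs:
    if len(q)>60: print(len(q),cv2.fitEllipse(q),cv2.boundingRect(q))
E
python3 -m jog '0 0 -.02 0; 0 0 -.02 0; 0 0 -.02 0; 0 0 -.02 0; .01 -.005 0 0; .025 -.011 0 0; .035 -.015 0 0; .035 -.015 0 0; .035 -.015 0 0; .035 -.015 0 0; .035 -.015 0 0; .03 -.013 0 0; .025 -.011 0 0; .02 -.009 0 0; .01 -.005 0 0; .007 -.003 0 0; 0 0 0 0; 0 0 0 0; 0 0 0 0'
python3 - <<'E'
from h import *
c=arm.camera("wrist");cv2.imwrite("pics/w6.png",c["color"][:,:,::-1]);print(proj(c,(416,278.5,16)))
go(416,278.5,20)
E
```

```text
[573.76742638 -11.17418586  47.        ] [573.58677532 -11.28420824  21.48720187]
668 ((58.85033416748047, 90.14340209960938), (102.04802703857422, 127.39485931396484), 85.31256103515625) (0, 56, 120, 88)
287 ((59.24717712402344, 76.11155700683594), (64.41200256347656, 73.58039093017578), 91.51042938232422) (20, 45, 80, 66)
clock: 25.82
ee_pos: [416.5, 277.1, 101.6]
ee_rot: [0.0, 0.676, 0.737, -0.0]
contact_force: [0.5, -0.4, -1.6]
opening: 0.505
gripper_force: 24.9
[319.14275342 236.24520299]
t 25.87 ee [416.7 277.1 101.7] head 94.95 shift [ 1.5 -0.5 81.7] twist 0 q6 0.45 open 44.4 F [ 0.5 -0.9 -1.7] grip 24.93468929824303
```

View pics/w6.png

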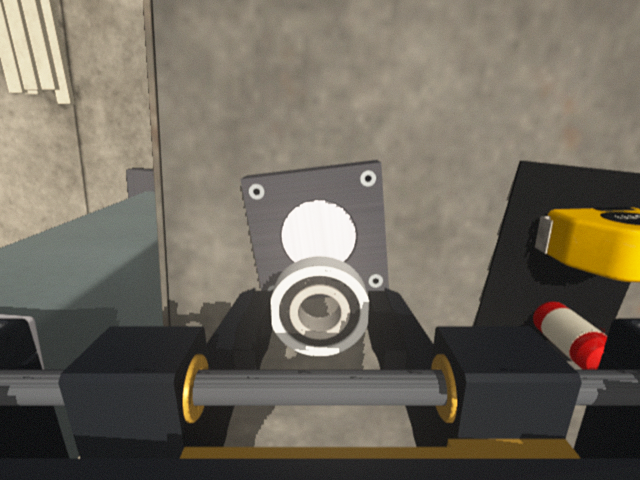

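The wrist view shows the recess centred near (319,235), against a prediction of (319,236). The held bearing is at (320,310). The tape measure and bottle stand on the mat at right.

```bash
python3 - <<'E'
from h import *
c=arm.camera("wrist")
g=cv2.cvtColor(c["color"],cv2.COLOR_RGB2GRAY)
m=((g>200)*255).astype(np.uint8);m[255:]=0
q=max(cv2.findContours(m,cv2.RETR_EXTERNAL,cv2.CHAIN_APPROX_NONE)[0],key=cv2.contourArea)
P=np.array([cast(c,p[0],18)[:2] for p in q if p[0][1]<252])
A=np.c_[2*P,np.ones(len(P))];s=np.linalg.lstsq(A,(P**2).sum(1),rcond=None)[0]
print(s[:2],np.sqrt(s[2]+s[0]**2+s[1]**2))
d=((g>20)&(g<75)).astype(np.uint8)*255
for q in cv2.findContours(d[250:370,265:375],cv2.RETR_LIST,cv2.CHAIN_APPROX_NONE)[0]:
    if len(q)>100: print(cv2.fitEllipse(q),cast(c,np.array(cv2.fitEllipse(q)[0])+[265,250],arm.observe()["ee_pos"][2]+25))
go(416,278,20)
E
```

```text
[415.12056791 278.92353385] 27.22996667337695
((56.771236419677734, 70.39073181152344), (45.318321228027344, 66.3182601928711), 81.71997833251953) [417.91307378 273.23539347 126.81329127]
((106.43270874023438, 68.65013122558594), (6.196869373321533, 70.37783813476562), 179.58905029296875) [440.62285873 276.10015668 126.81329127]
((2.596367597579956, 67.74679565429688), (6.754725933074951, 74.14887237548828), 0.4217681288719177) [392.95408824 272.4888367  126.81329127]
t 25.92 ee [416.7 277.1 101.8] head 94.93 shift [ 1.  -0.7 81.8] twist 0 q6 0.45 open 44.7 F [ 0.4  0.5 -2.1] grip 24.93472479560296
```

```bash
python3 -m jog '.0006 -.001 .01 0; 0 0 .02 0; 0 0 .02 0; 0 0 .015 0; 0 0 .01 0; 0 0 .005 0; 0 0 .004 0; 0 0 0 0; 0 0 0 0; 0 0 0 0; 0 0 0 0'
python3 - <<'E'
from h import *
go(415.6,277.6,5)
E
```

```text
clock: 26.83
ee_pos: [415.9, 279.0, 18.8]
ee_rot: [0.0, 0.675, 0.737, 0.001]
contact_force: [-0.7, 0.8, -0.8]
opening: 0.509
gripper_force: 24.9
t 26.83 ee [415.9 279.   18.8] head 95.02 shift [-1.4 -0.4 13.8] twist 0 q6 0.45 open 44.8 F [-0.7  0.8 -0.8] grip 24.934892829624005
```

```bash
python3 -m jog '-.001 0 .003 0; 0 0 .003 0; 0 0 .003 0; 0 0 0 0; 0 0 0 0; 0 0 0 0'
python3 -m jog '0 0 .002 0; 0 0 .001 0; 0 0 0 0; 0 0 0 0; 0 0 0 0'
python3 -m jog '0 0 .001 0; 0 0 0 0; 0 0 0 0; 0 0 0 0'
python3 - <<'E'
from h import *
go(415.6,277.6,5)
E
```

```text
clock: 27.33
ee_pos: [415.1, 277.4, 8.8]
ee_rot: [-0.0, 0.675, 0.737, -0.0]
contact_force: [1.0, -1.2, -2.3]
opening: 0.509
gripper_force: 24.9
clock: 27.75
ee_pos: [415.2, 277.5, 5.9]
ee_rot: [0.0, 0.675, 0.737, -0.0]
contact_force: [-0.2, 1.1, -1.3]
opening: 0.505
gripper_force: 24.9
clock: 28.08
ee_pos: [415.4, 277.6, 5.0]
ee_rot: [0.0, 0.675, 0.737, 0.0]
contact_force: [-0.6, -0.2, -1.0]
opening: 0.511
gripper_force: 24.9
t 28.08 ee [415.4 277.6   5. ] head 95.02 shift [-0.   0.2  0. ] twist 0 q6 0.45 open 45.1 F [-0.6 -0.2 -1. ] grip 24.949567692819983
```

```bash
python3 -m jog '0 0 .001 0; 0 0 0 0; 0 0 0 0; 0 0 0 0'; python3 -m jog '0 0 0 0; 0 0 0 0; 0 0 0 0; 0 0 0 0; 0 0 0 0; 0 0 0 0' 0.07; python3 -m jog '0 0 -.005 0; 0 0 -.015 0; 0 0 -.03 0; 0 0 -.04 0; 0 0 -.04 0; 0 0 -.04 0; 0 0 -.01 0; 0 0 0 0; 0 0 0 0'
python3 - <<'E'
from h import *
c=arm.camera("wrist");cv2.imwrite("pics/w7.png",c["color"][:,:,::-1]);print(proj(c,(415.5,278.6,30)))
go(619.6,220.6,170,5)
E
```

```text
clock: 28.42
ee_pos: [415.4, 277.6, 4.9]
ee_rot: [0.0, 0.675, 0.737, 0.0]
contact_force: [-2.3, -2.1, 8.1]
opening: 0.507
gripper_force: 25.1
clock: 28.92
ee_pos: [415.1, 277.4, 3.8]
ee_rot: [-0.0, 0.675, 0.737, -0.0]
contact_force: [0.5, 0.2, 0.1]
opening: 0.794
gripper_force: 0.0
clock: 29.67
ee_pos: [415.3, 277.6, 184.2]
ee_rot: [0.0, 0.675, 0.737, 0.001]
contact_force: [-0.8, -0.5, -0.9]
opening: 0.798
gripper_force: 0.0
[319.7397832  214.68504172]
t 29.72 ee [414.2 276.9 182.5] head 95.02 shift [-74.1 199.7  12.2] twist -90.0 q6 0.45 open 69.8 F [ 0.4 -0.2 -0.5] grip 0.0
```

View pics/w7.png

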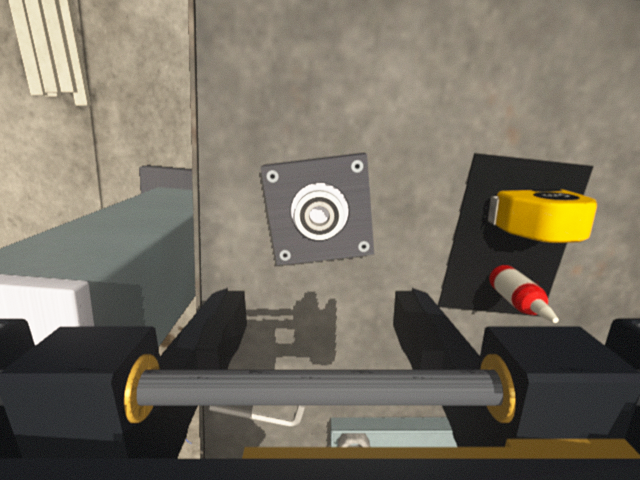

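The bearing sits centred in the wide recess at (320,213), and both other items stand upright on the mat. Next the bottle goes back.

```bash
python3 -m jog '0 0 0 6.9; 0 0 0 6.9; 0 0 0 6.9; 0 0 0 6.9; 0 0 0 6.9; 0 0 0 6.9; 0 0 0 6.9; 0 0 0 6.9; 0 0 0 6.9; 0 0 0 6.9; 0 0 0 6.9; 0 0 0 6.9; 0 0 0 7.1; 0 0 0 0; 0 0 0 0; 0 0 0 0' 0.05
python3 - <<'E'
from h import *
go(619.6,220.6,170,5)
E
python3 -m jog '.008 .003 0 0; .016 .006 0 0; .024 .009 0 0; .024 .009 0 0; .024 .009 0 0; .024 .009 0 0; .024 .009 0 0; .024 .009 0 0; .016 .006 0 0; .01 .004 0 0; .003 .001 0 0; 0 0 0 0; 0 0 0 0'
python3 - <<'E'
from h import *
go(619.6,220.6,38,5)
E
```

```text
clock: 31.05
ee_pos: [414.2, 276.9, 182.0]
ee_rot: [0.001, 0.999, 0.046, -0.001]
contact_force: [-0.1, 0.2, 0.4]
opening: 0.568
gripper_force: 0.0
t 31.05 ee [414.2 276.9 182. ] head 5.3 shift [199.4  75.   11.5] twist 0.3 q6 2.02 open 50.0 F [-0.1  0.2  0.4] grip 0.0
clock: 32.13
ee_pos: [617.6, 221.3, 183.6]
ee_rot: [0.0, 0.999, 0.045, -0.001]
contact_force: [-0.5, -0.2, -0.4]
opening: 0.566
gripper_force: 0.0
t 32.13 ee [617.6 221.3 183.6] head 5.13 shift [  2.1   0.9 145.6] twist 0.1 q6 1.79 open 49.9 F [-0.5 -0.2 -0.4] grip 0.0
```

```bash
python3 -m jog '.001 .001 .02 0; 0 0 .02 0; 0 0 .03 0; 0 0 .03 0; 0 0 .02 0; 0 0 .012 0; 0 0 .008 0; 0 0 .004 0; 0 0 0 0; 0 0 0 0'
python3 - <<'E'
from h import *
go(619.6,220.6,38,5)
E
```

```text
clock: 32.97
ee_pos: [620.0, 220.9, 41.4]
ee_rot: [-0.0, 0.999, 0.045, 0.001]
contact_force: [0.0, 0.8, 0.1]
opening: 0.565
gripper_force: 0.0
t 32.97 ee [620.  220.9  41.4] head 5.14 shift [-0.5  0.3  3.4] twist 0.1 q6 1.79 open 49.8 F [0.  0.8 0.1] grip 0.0
```

```bash
python3 -m jog '0 0 .002 0; 0 0 0 0; 0 0 0 0'; python3 -m jog '0 0 0 0; 0 0 0 0; 0 0 0 0; 0 0 0 0; 0 0 0 0; 0 0 0 0; 0 0 0 0; 0 0 0 0' 0.015 8; python3 -m jog '0 0 -.004 0; 0 0 -.008 0; 0 0 -.012 0; 0 0 -.02 0; 0 0 -.02 0; 0 0 -.02 0; 0 0 -.02 0; 0 0 -.01 0; 0 0 0 0; 0 0 0 0'
python3 - <<'E'
from h import *
go(528.6,-17.3,150,5)
E
```

```text
clock: 33.22
ee_pos: [619.7, 220.6, 38.9]
ee_rot: [-0.0, 0.999, 0.045, 0.001]
contact_force: [-0.2, 0.2, 0.0]
opening: 0.573
gripper_force: 0.0
clock: 33.88
ee_pos: [619.1, 220.5, 38.0]
ee_rot: [0.0, 0.999, 0.045, 0.0]
contact_force: [-0.0, -0.0, 0.8]
opening: 0.3
gripper_force: 7.6
clock: 34.72
ee_pos: [619.6, 220.7, 153.1]
ee_rot: [-0.0, 0.999, 0.045, 0.001]
contact_force: [-0.2, 0.5, -1.0]
opening: 0.298
gripper_force: 7.6
t 34.72 ee [619.6 220.7 153.1] head 5.12 shift [-111.9  228.9    2.7] twist 0.1 q6 1.79 open 26.3 F [-0.2  0.5 -1. ] grip 7.637181228419649
```

```bash
python3 -m jog '-.004 .009 0 0; -.008 .016 0 0; -.011 .023 0 0; -.012 .025 0 0; -.012 .025 0 0; -.012 .025 0 0; -.012 .025 0 0; -.012 .025 0 0; -.012 .025 0 0; -.01 .018 0 0; -.005 .009 0 0; -.002 .004 0 0; 0 0 0 0; 0 0 0 0; 0 0 0 0'
python3 - <<'E'
from h import *
go(528.6,-17.3,38,5)
E
```

```text
clock: 35.97
ee_pos: [528.3, -16.8, 151.7]
ee_rot: [-0.0, 0.999, 0.045, -0.0]
contact_force: [-0.2, -0.0, -0.1]
opening: 0.295
gripper_force: 7.6
t 35.97 ee [528.3 -16.8 151.7] head 5.17 shift [  0.3   0.6 113.7] twist 0.2 q6 1.4 open 26.0 F [-0.2 -0.  -0.1] grip 7.638316701704753
```

```bash
python3 -m jog '0 0 .01 0; 0 0 .02 0; 0 0 .02 0; 0 0 .02 0; 0 0 .02 0; 0 0 .01 0; 0 0 .006 0; 0 0 .003 0; 0 0 0 0; 0 0 0 0'
python3 -m jog '0 0 .001 0; 0 0 .001 0; 0 0 0 0; 0 0 0 0'
python3 - <<'E'
from h import *
go(528.6,-17.3,38,5)
E
```

```text
clock: 36.8
ee_pos: [528.9, -17.5, 43.7]
ee_rot: [0.0, 0.999, 0.045, 0.001]
contact_force: [0.1, -0.8, -0.1]
opening: 0.297
gripper_force: 7.6
clock: 37.13
ee_pos: [528.3, -17.7, 41.4]
ee_rot: [0.0, 0.999, 0.045, 0.0]
contact_force: [-0.9, 0.2, -0.5]
opening: 0.295
gripper_force: 7.6
t 37.13 ee [528.3 -17.7  41.4] head 5.11 shift [ 0.4 -0.4  3.4] twist 0.1 q6 1.4 open 26.0 F [-0.9  0.2 -0.5] grip 7.638214870748925
```

Lower to the floor, release, retreat and go over the tape measure.

```bash
python3 -m jog '0 0 .001 0; 0 0 .001 0; 0 0 .001 0; 0 0 0 0; 0 0 0 0; 0 0 0 0'; python3 -m jog '0 0 0 0; 0 0 0 0; 0 0 0 0; 0 0 0 0; 0 0 0 0' 0.05; python3 -m jog '0 0 -.01 0; 0 0 -.02 0; 0 0 -.03 0; 0 0 -.03 0; 0 0 -.03 0; 0 0 -.01 0; 0 0 0 0; 0 0 0 0'
python3 - <<'E'
from h import *
go(620,297.9,150,5)
c=arm.camera("top")
for q in blobs(c,(0,150,60),(10,255,255),(320,235,355,265)): print("r",cen(q),cast(c,cen(q),66).round(1))
E
```

```text
clock: 37.63
ee_pos: [528.0, -17.6, 37.9]
ee_rot: [0.0, 0.999, 0.045, 0.0]
contact_force: [-0.1, 0.2, 0.9]
opening: 0.295
gripper_force: 7.7
clock: 38.05
ee_pos: [527.9, -17.6, 37.8]
ee_rot: [-0.0, 0.999, 0.045, -0.0]
contact_force: [-1.0, 0.7, 0.8]
opening: 0.565
gripper_force: 0.0
clock: 38.72
ee_pos: [528.1, -17.6, 168.3]
ee_rot: [0.0, 0.999, 0.045, 0.001]
contact_force: [-0.4, 0.4, -0.9]
opening: 0.569
gripper_force: 0.0
t 38.72 ee [528.1 -17.6 168.3] head 5.12 shift [ 119.7 -306.1   18.3] twist 0.1 q6 1.4 open 50.2 F [-0.4  0.4 -0.9] grip 0.0
```

```bash
python3 -m jog '.005 -.012 0 0; .01 -.024 0 0; .012 -.03 0 0; .012 -.03 0 0; .012 -.03 0 0; .012 -.03 0 0; .012 -.03 0 0; .012 -.03 0 0; .012 -.03 0 0; .01 -.03 0 0; .007 -.02 0 0; .003 -.01 0 0; 0 0 0 0; 0 0 0 0; 0 0 0 0' 0.07
python3 - <<'E'
from h import *
go(620,297.9,26.5,5)
c=arm.camera("wrist");cv2.imwrite("pics/w8.png",c["color"][:,:,::-1])
c=arm.camera("top")
for q in blobs(c,(0,150,60),(10,255,255),(320,235,355,265)): print("r",cen(q),cast(c,cen(q),66).round(1))
E
```

```text
clock: 40.02
ee_pos: [618.4, 296.6, 166.8]
ee_rot: [0.001, 0.999, 0.044, -0.001]
contact_force: [-0.3, 0.0, 0.3]
opening: 0.79
gripper_force: 0.0
t 40.02 ee [618.4 296.6 166.8] head 5.1 shift [  2.   -1.3 140.3] twist 0.1 q6 1.89 open 69.6 F [-0.3  0.   0.3] grip 0.0
r (334.8681055155875, 251.28776978417267) [527.7 -17.3  66. ]
```

View pics/w8.png

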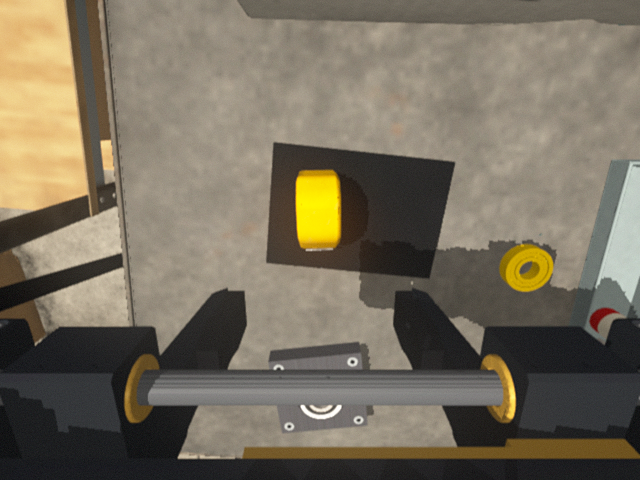

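The tape measure stands straight on the mat at (318,209), and the bottle is back in the trough within 1 mm of its start.

```bash
python3 -m jog '.001 -.001 .02 0; 0 0 .03 0; 0 0 .03 0; 0 0 .025 0; 0 0 .015 0; 0 0 .01 0; 0 0 .006 0; 0 0 0 0; 0 0 0 0; 0 0 0 0'
python3 - <<'E'
from h import *
go(620,297.9,26.5,5)
E
```

```text
clock: 40.95
ee_pos: [621.5, 299.4, 33.9]
ee_rot: [-0.001, 0.999, 0.045, 0.001]
contact_force: [0.7, -0.4, 0.5]
opening: 0.798
gripper_force: 0.0
t 40.95 ee [621.5 299.4  33.9] head 5.11 shift [-1.7  1.4  7.4] twist 0.1 q6 1.89 open 70.3 F [ 0.7 -0.4  0.5] grip 0.0
```

```bash
python3 -m jog '0 .001 .003 0; 0 0 .002 0; 0 0 0 0; 0 0 0 0'; python3 -m jog '0 0 0 0; 0 0 0 0; 0 0 0 0; 0 0 0 0; 0 0 0 0; 0 0 0 0; 0 0 0 0; 0 0 0 0; 0 0 0 0' 0.02 25
python3 - <<'E'
from h import *
go(620,297.9,26.5,5)
E
python3 -m jog '0 0 -.005 0; 0 0 -.01 0; 0 0 -.015 0; 0 0 -.02 0; 0 0 -.02 0; 0 0 -.02 0; 0 0 -.02 0; 0 0 -.01 0; 0 0 0 0; 0 0 0 0'
python3 - <<'E'
from h import *
go(641.5,-6.5,150,5)
E
```

```text
clock: 41.28
ee_pos: [620.1, 297.9, 27.0]
ee_rot: [-0.0, 0.999, 0.045, 0.0]
contact_force: [0.4, -0.6, 0.2]
opening: 0.799
gripper_force: 0.0
clock: 42.03
ee_pos: [620.1, 297.9, 26.9]
ee_rot: [-0.0, 0.999, 0.045, -0.0]
contact_force: [-0.4, -0.7, -0.9]
opening: 0.404
gripper_force: 24.9
t 42.03 ee [620.1 297.9  26.9] head 5.12 shift [-0.1 -0.   0.4] twist 0.1 q6 1.89 open 35.6 F [-0.4 -0.7 -0.9] grip 24.888036124175414
clock: 42.87
ee_pos: [620.7, 298.1, 148.2]
ee_rot: [-0.0, 0.999, 0.045, 0.001]
contact_force: [-0.3, 0.2, -3.0]
opening: 0.402
gripper_force: 24.9
t 42.87 ee [620.7 298.1 148.2] head 5.12 shift [ -6.5 305.3  -2. ] twist 0.1 q6 1.89 open 35.4 F [-0.3  0.2 -3. ] grip 24.895986680639908
```

```bash
python3 -m jog '0 .01 0 0; 0 .02 0 0; 0 .03 0 0; 0 .03 0 0; 0 .03 0 0; 0 .03 0 0; 0 .03 0 0; 0 .03 0 0; 0 .03 0 0; 0 .03 0 0; 0 .02 0 0; -.004 .01 0 0; -.002 .005 0 0; 0 0 0 0; 0 0 0 0; 0 0 0 0'
python3 - <<'E'
from h import *
go(642,-6.5,27,5)
E
```

```text
clock: 44.2
ee_pos: [641.1, -5.2, 146.6]
ee_rot: [-0.0, 0.999, 0.045, -0.0]
contact_force: [-0.5, 0.3, -2.6]
opening: 0.405
gripper_force: 24.9
t 44.2 ee [641.1  -5.2 146.6] head 5.19 shift [  0.8   1.5 119.6] twist 0.2 q6 1.43 open 35.7 F [-0.5  0.3 -2.6] grip 24.896045161876827
```

```bash
python3 -m jog '0 .001 .01 0; 0 0 .02 0; 0 0 .02 0; 0 0 .02 0; 0 0 .015 0; 0 0 .01 0; 0 0 .008 0; 0 0 .004 0; 0 0 0 0; 0 0 0 0; 0 0 0 0'
python3 - <<'E'
from h import *
go(642,-6.5,27,5)
E
```

```text
clock: 45.12
ee_pos: [642.6, -7.4, 41.1]
ee_rot: [0.0, 0.999, 0.045, 0.001]
contact_force: [0.4, -0.0, -1.7]
opening: 0.407
gripper_force: 24.9
t 45.12 ee [642.6  -7.4  41.1] head 5.13 shift [-0.5 -1.  14.1] twist 0.1 q6 1.43 open 35.8 F [ 0.4 -0.  -1.7] grip 24.895859436364844
```

```bash
python3 -m jog '0 -.001 .003 0; 0 0 .003 0; 0 0 .003 0; 0 0 .001 0; 0 0 0 0; 0 0 0 0; 0 0 0 0'; python3 -m jog '0 0 .001 0; 0 0 .001 0; 0 0 0 0; 0 0 0 0'
```

```text
clock: 45.7
ee_pos: [641.5, -6.5, 29.9]
ee_rot: [-0.0, 0.999, 0.045, 0.0]
contact_force: [1.0, 0.2, -1.8]
opening: 0.407
gripper_force: 24.9
clock: 46.03
ee_pos: [641.4, -6.4, 27.8]
ee_rot: [-0.0, 0.999, 0.045, -0.0]
contact_force: [0.3, 0.4, -2.5]
opening: 0.406
gripper_force: 24.9
```

```bash
python3 -m jog '0 0 .001 0; 0 0 0 0; 0 0 0 0'; python3 -m jog '0 0 0 0; 0 0 0 0; 0 0 0 0; 0 0 0 0; 0 0 0 0' 0.06; python3 -m jog '0 0 -.01 0; 0 0 -.02 0; 0 0 -.03 0; 0 0 -.03 0; 0 0 -.03 0; 0 0 -.03 0; 0 .02 0 0; 0 .03 0 0; 0 .03 0 0; 0 .03 0 0; 0 .03 0 0; 0 .03 0 0; 0 .02 0 0; 0 0 0 0; 0 0 0 0; 0 0 0 0'
python3 - <<'E'
from h import *
c=arm.camera("top");im=c["color"][:,:,::-1]
cv2.imwrite("pics/t9.png",cv2.resize(im[150:350,140:390],None,fx=3,fy=3,interpolation=cv2.INTER_CUBIC))
for q in blobs(c,(20,120,80),(35,255,255),(310,165,350,225)): print("y",cen(q),cast(c,cen(q),64).round(1),rect(c,q,64))
for q in blobs(c,(0,150,60),(10,255,255),(320,235,355,265)): print("r",cen(q),cast(c,cen(q),66).round(1))
E
```

```text
clock: 46.28
ee_pos: [641.5, -6.5, 26.9]
ee_rot: [0.0, 0.999, 0.045, 0.0]
contact_force: [-0.3, 0.0, -1.6]
opening: 0.406
gripper_force: 24.9
clock: 46.7
ee_pos: [641.7, -6.5, 27.2]
ee_rot: [0.0, 0.999, 0.045, 0.0]
contact_force: [0.5, -0.2, -0.6]
opening: 0.681
gripper_force: 0.0
clock: 48.03
ee_pos: [658.3, -195.0, 177.3]
ee_rot: [-0.0, 0.999, 0.045, 0.0]
contact_force: [0.7, 1.2, -0.2]
opening: 0.68
gripper_force: 0.0
y (330.4414976599064, 192.26521060842433) [642.3  -6.1  64. ] (array([641.9,  -6.5], dtype=float32), array([37.9, 73.4], dtype=float32), 6.2)
r (334.85485854858547, 251.38868388683886) [527.5 -17.3  66. ]
```

View pics/t9.png

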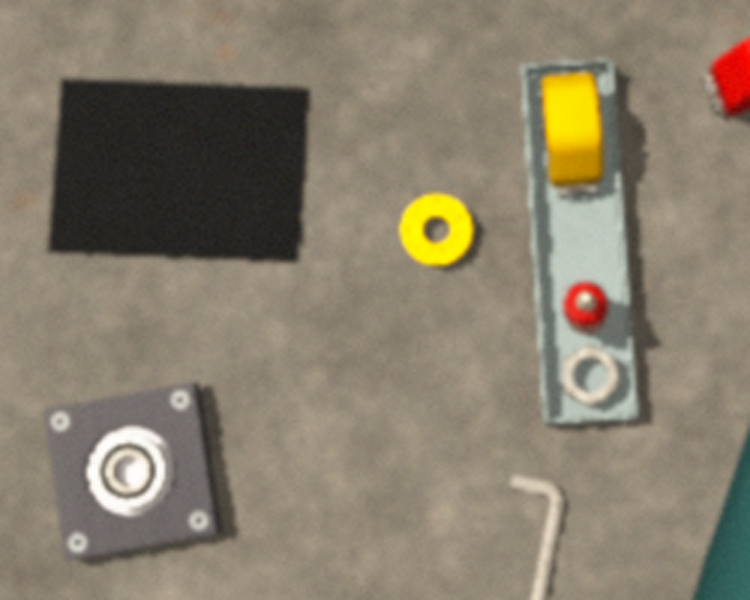

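The crop shows the tape measure (572,128), bottle (585,303) and nut (590,376) where they were at the start. The bearing is centred in the wide recess (129,469). Handing in.

```bash
python3 -c "
from workcell import arm;print(arm.hand_in())"
```

```text
the job is handed in; nothing more can be done
None
```

The job is handed in with no verdict returned; in the last top view the bearing is centred in the wide recess, the tape measure and bottle are back upright within about 2 mm of their starts, and the nut looks unmoved.

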